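# Secure a rack of blood tubes in the tube mixer and switch it on

## Robot

A 6-joint arm with a two-finger parallel gripper is mounted at the origin on a cart in front of the work surface, level with it; the furniture and walls round the work are solid. World frame = base frame: x ahead of the robot, y to its left, z up, the work surface at z = 0. Lengths are in mm, angles in rad, forces in N, time in s.
With the tool pointing down it reaches from about 275 to 750 mm from the base axis. Payload 10.2 kg.
Tool frame: the origin (TCP) lies at the very end of the fingers, on their centre line; the grasp point (between the pads) lies 19 mm behind it; z points along the fingers, y is the line along which they close (so a half turn about z gives the same grasp; the last joint's range is limited). The gripper opens to 85 mm and grips with 20 to 120 N. Pads are 22 mm wide; open, the fingers measure 114 mm over their backs; the gripper's body (76 mm by 85 mm) begins 54 mm behind the grasp point. The pads swing forward as they close: fully open they stand 13 mm farther back than shut.
Start: joints at [-1.548, 0.313, 1.498, -0, 1.331, -0.223], TCP at [127.736, -509.229, 231.294] pointing down, gripper open.
Joint ranges: [-2.94, 2.94], [-0.97, 2.17], [0.19, 2.56], [-1.23, 4.37], [0.02, 3.11], [-2.88, 2.88]. Speed limits (rad/s): [2.39, 2.39, 3.01, 3.14, 3.14, 3.14].

## Interface

Orientations are given as a unit quaternion [w, x, y, z].
In Python, from rig import monitor, eyes, job gives the robot as it stands. The module is installed in compiled form; this text tells all that it offers.
- The arm moves only by the tool send_rows, never from a script. Its argument "targets" is one flat list of numbers, 7 for each row, row after row: the turn, a rotation vector about the tool's x, y, z in degrees, then the shift along the tool's x, y, z in units of 60 mm (1.0 is 60 mm), then the opening, from -1 (shut) to 1 (fully open), so that 0 is half open. A call has 1 to 5 rows; each row shifts and turns the commanded pose from where the row before left it, along the tool's axes as they then stand; what a row does not reach is not made up. A row lasts 1/8 s, in which the tool goes at most 62.5 mm and 10.7 degrees, less where a joint would pass 70% of its speed; a pose out of reach is approached as far as the arm can. A call is refused whole if a number of a shift passes 1 or a number of a turn 10.7, either way. A call with a gripper value outside its range is refused whole. The fingers move at their own pace and stop on an object; "newtons" is the grip in N (left out, the last holds). Time passes only in rows, so rows that do not move let the fingers close. It gives the time, the measured TCP pose, the force, the opening and the grip force at its end, in the units of the state.
- monitor.sense(): the state, without advancing time (a new reading comes with each control period).
- eyes.capture(name): name is "scene" or "top" or "wrist"; returns a dict with "img" (400x640x3 uint8, red, green, blue), "K" (3x3 intrinsics, pixels), "R" (3x3) and "t" (3): a world point X has camera coordinates R X + t. Camera axes: x right, y down, z forward; pixel columns grow to the right and rows downward; lengths in mm; the calibration is good to about 2 mm. A picture is of the moment at which its call begins. There is no depth.
- job.finish_job(): hands the job in; it is judged then, once.
The state is a dict: "time_s": time; "joints": joint angles; "dq": joint speeds; "tau": joint torques, N m; "eef_pos": TCP position; "ee_rot": TCP orientation; "force": force on the tool from outside, world axes, zero at the start; "wrist_torque": the same for the moment, N m; "grip_width": opening from 0.0 (shut) to 1.0 (fully open); "grip_force": force on a finger pad.
Only numpy, scipy, OpenCV 4.12 (cv2) and the standard library are available. Lean on these libraries where they do the work, as an engineer would, in place of code of your own. Each camera call takes 0.05 s, during which the arm holds its last target. There are 200 camera calls.

## Task

Get the tube mixer going: push the rack of blood tubes along its channel until it is fully home against the end stop, then flip the red-gripped locking lever over past centre so that it snaps down across the channel mouth behind the rack, and last of all flip the power toggle switch on the console to on, away from you towards the green dot. Do it all by pushing with the fingertips: do not lift or tip the rack, leave the tubes in it, and leave the other things where they are.

Things in the scene. Friction and masses are not known exactly. Their poses are not given: they have to be found in the camera images.
- mixer: The tube mixer, a white and grey bench device fixed to the worktop, 240 mm deep (x), 272 mm wide (y). Origin under its middle, on the worktop. x points from the sloping console (robot side) to its back, y to its left, z up. Behind the console a platform, its top 40 mm above the worktop, has a channel along y (centre line x = +45 mm) between two 16 mm high rails 54 mm apart.
- rack_home (a point): Where the middle of the rack (rack_mid) lies when the rack is fully home; axes as the mixer's. The channel is closed at its right (-y) end by a 66 mm high upright stop with a black rubber face, 89 mm from this point along -y, and open at its left (+y) end.
- rack_mid (a point): Middle of the loose white two-row tube rack, half-way up (49 x 178 along y x 76 mm tall). It stands in the channel, 30 to 60 mm short of home along +y, axes as the mixer's. Its left end is a flat upright plate 50 mm wide, 89 mm from this point along +y, up to 69 mm above the platform. Tubes hang in it by their caps, up to 98 mm above the platform. Slides with 1 to 3 N.
- lever_pivot (a point): Pivot of the locking lever, in a steel clevis at the robot side of the channel mouth, 66 mm above the worktop; axes as the mixer's. The lever turns in the upright x-z plane through this point; that plane lies 7.5 mm to the left (+y) of the left end plate of a rack that is home.
- lever_grip (a point): Middle of the red plastic grip (up to 19 mm thick, 35 mm long) of the locking lever, 102 mm from the pivot; a flat steel arm, 9 mm wide (y), joins grip and pivot. Open, the lever leans 37 degrees from upright towards the robot side (-x of the mixer).
- lock_lever (a joint): Angle of the locking lever, rad: 0 open, leaning to -x; 0.65 upright, dead centre; 2.22 locked, lying level across the channel mouth, its end in a fork at the back. A spring drives it from dead centre to either end: about 1 N at the grip pushes it up, and past about 0.75 it snaps over and down by itself. A rack more than about 3 mm short of home is in its way.
- switch_base (a point): Foot of the power toggle switch, on the sloping console surface, 29 mm above the worktop; axes as the mixer's. The surface round it rises 10 degrees towards +x. A green dot lies behind the switch (on side, away from the robot), a white dot in front of it (off side).
- switch_tip (a point): Point near the end of the steel bat handle of the power switch, 35 mm along the handle from its foot; the bat is 7 to 10 mm thick and ends 4 mm further.
- switch (a joint): Angle of the power switch, rad: 0 off, leaning towards the robot side (-x of the mixer); 0.34 dead centre; 0.68 on, leaning to the back (+x); 20 degrees either side of the normal of the console. It springs over centre; about 2 N at the tip flips it.
- tube_07_mid (a point): Middle of a loose sample tube with green cap, 16 x 16 x 96 mm, hanging in the rack; it stays there.
- tube_08_mid (a point): Middle of a loose sample tube with green cap, 16 x 16 x 96 mm, hanging in the rack; it stays there.
- tube_03_mid (a point): Middle of a loose sample tube with yellow cap, 16 x 16 x 96 mm, hanging in the rack; it stays there.
- tube_04_mid (a point): Middle of a loose sample tube with yellow cap, 16 x 16 x 96 mm, hanging in the rack; it stays there.
- tube_10_mid (a point): Middle of a loose sample tube with red cap, 16 x 16 x 96 mm, hanging in the rack; it stays there.
- tube_01_mid (a point): Middle of a loose sample tube with light blue cap, 16 x 16 x 96 mm, hanging in the rack; it stays there.
- iodine_bottle_mid (a point): Bystander, not part of the job: brown glass bottle with black cap, 52 mm across, 90 mm tall, at the back left; the point is its centre.
- saline_bottle_mid (a point): Bystander, not part of the job: white bottle with blue cap, 45 mm across, 80 mm tall, behind the mixer; the point is its centre.
- label_roll_mid (a point): Bystander, not part of the job: white roll of labels, 64 mm across, 32 mm tall, at the back; the point is its centre.
- pad_box_mid (a point): Bystander, not part of the job: blue carton, 58 x 88 x 62 mm, at the back; the point is its centre.
- swab_mid (a point): Bystander, not part of the job: thin white swab, 8 x 152 x 8 mm, lying at the front left; the point is its centre.
- rack: The same rack; origin under its middle, axes as above.

How it is judged (in metres and radians):
On the way, in this order (a step that is already met when the one before it is completed fails the run):
1. rack fully home against the end stop (y of rack_mid in the frame of rack_home below 0.004 m and x of rack_mid in the frame of rack_home between -0.006 and 0.006 m and z of rack_mid in the frame of rack_home below 0.005 m and angle between rack_mid's own z axis and vertical below 0.06 rad), for 0.2 s.
2. locking lever snapped down behind the rack (all of step 1 and value of joint lock_lever above 2.12 rad), for 0.2 s.
3. power switch on (all of step 2 and value of joint switch above 0.55 rad), for 0.2 s.
At the end, for the whole second after the job is handed in: The rack stands level within 4 mm of home along the channel (6 mm across it) and at rest, with all tubes in it; the lever reads over 2.12 rad (down in its fork); the switch reads over 0.55 rad (on) (all of step 3 and linear speed of rack below 0.02 m/s and z of each of tube_07_mid, tube_08_mid, tube_03_mid, tube_04_mid, tube_10_mid, tube_01_mid in the frame of rack above 0.04 m); the robot touches nothing.
It fails at once if the rack is lifted or tipped (z of rack_mid in the frame of rack_home above 0.012 m or angle between rack_mid's own z axis and vertical above 0.15 rad).
It fails at once if a tube is lifted out of the rack (z of any of tube_07_mid, tube_08_mid, tube_03_mid, tube_04_mid, tube_10_mid, tube_01_mid in the frame of rack above 0.065 m).
It fails at once if a bystander is moved by more than 20 mm (distance of any of iodine_bottle_mid, saline_bottle_mid, label_roll_mid, pad_box_mid, swab_mid from where it was at the start of the episode above 0.02 m).
It also fails if it takes over 56 s, if anything falls off the work surface, if the arm or the gripper's body presses on something with over 40 N, if the wrist force passes 120 N, or if a joint passes its speed limit or range.

## Working session

There is one attempt and no reset: what is moved stays moved. The work goes in short steps, Python scripts to look and compute and a tool call to move; the robot and the scene stay as the last step left them, time stands still between calls to the robot, and variables do not carry over. Pictures are saved under pics/ and viewed, at most 10 in all, crops included, and the job is handed in when it is done.

Besides the shell and the picture viewer there is one more tool, called after "Request:" as name(argument=value, ...) on one line, values as JSON. send_rows: Moves the arm, as the interface text tells. Its arguments: {"type":"object","properties":{"targets":{"type":"array","items":{"type":"number"}},"newtons":{"type":"number"}},"required":["targets"]}

```bash
mkdir -p pics; python3 - <<'E'
from rig import monitor, eyes
import cv2,pickle
s=monitor.sense();print({k:s[k] for k in('time_s','eef_pos','ee_rot','force','grip_width')})
d={}
for n in('scene','top'):
    c=eyes.capture(n);d[n]=c
    cv2.imwrite(f'pics/{n}0.png',c['img'][:,:,::-1])
    print(n,(-c['R'].T@c['t']).round(),c['K'][0,0])
pickle.dump(d,open('cams.pkl','wb'))
E
```

```text
{'time_s': 0.0, 'eef_pos': array([ 127.73657537, -508.97571246,  230.7460731 ]), 'ee_rot': array([-6.24270244e-04,  9.92456183e-01,  1.22598245e-01,  6.85385392e-05]), 'force': array([ 0.08436714, -0.16341017, -0.04877205]), 'grip_width': 1.004119708893037}
scene [ 191. -385.  705.] 412.6197552585584
top [ 384.  155. 1098.] 387.4406903013301
```

View pics/scene0.png

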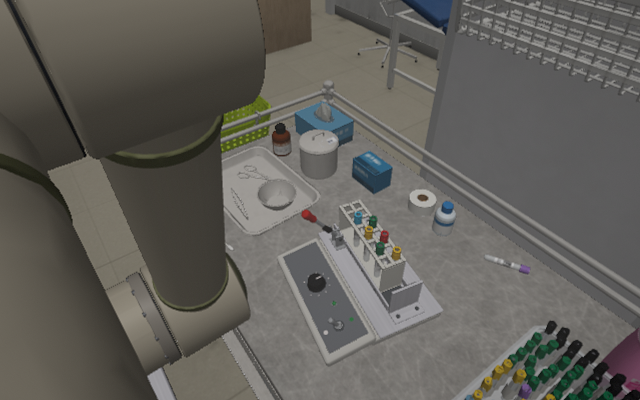

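View pics/top0.png

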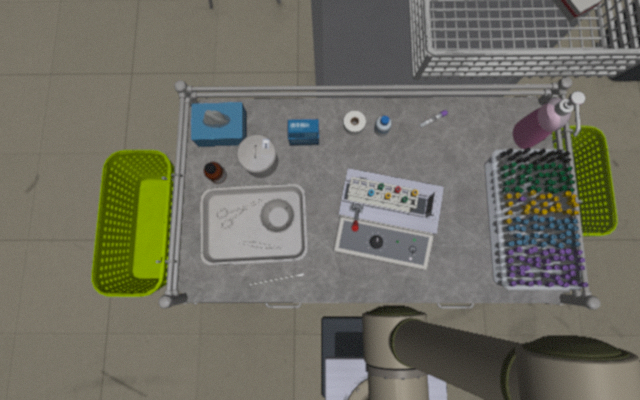

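The scene view shows the mixer at (360,290), with the lever grip at about (308,215). In the top view the mixer spans roughly (337..443, 170..268). I'll enlarge both.

```bash
python3 - <<'E'
import cv2
a=cv2.imread('pics/top0.png')[162:274,328:452];cv2.imwrite('pics/t1.png',cv2.resize(a,None,fx=5,fy=5,interpolation=cv2.INTER_CUBIC))
a=cv2.imread('pics/scene0.png')[190:370,270:450];cv2.imwrite('pics/s1.png',cv2.resize(a,(594,594),interpolation=cv2.INTER_CUBIC))
E
```

```text
(no output)
```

View pics/t1.png

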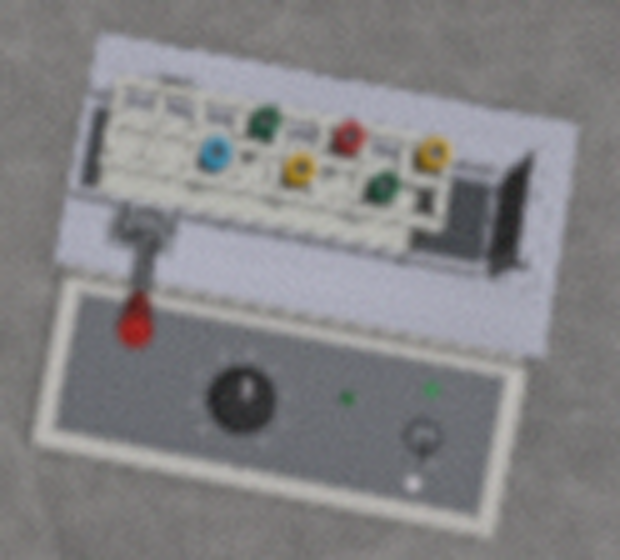

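View pics/s1.png

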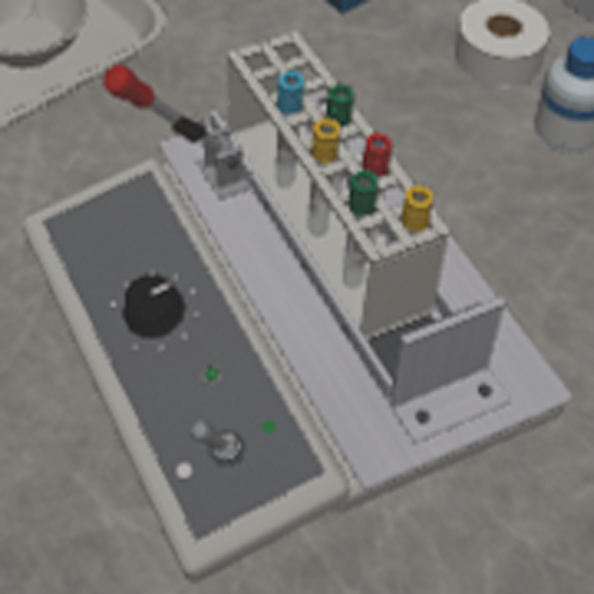

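In the top crop the platform's back corners are at (100,33) and (580,122), its front-left is at (55,265), the grip is at (135,327) and the switch is at (423,437). In the scene crop the grip is at (125,85), the bat end at (200,432), the switch foot near (228,450), and the rack's top left corners at (230,55) and (297,33). Next I'll fit the mixer pose.

```bash
cat > h.py <<'E'
import numpy as np,pickle
from scipy.optimize import least_squares
C=pickle.load(open('cams.pkl','rb'))
def proj(n,X):
    c=C[n];p=c['K']@(c['R']@np.asarray(X,float)+c['t']);return p[:2]/p[2]
T=lambda u,v:np.array([u/5+328-.4,v/5+162-.4]); S=lambda u,v:np.array([u/3.3+270-.35,v/3.3+190-.35])
E
python3 - <<'E'
from h import *
# p: mx,my,yaw, rackmid y (mixer), pivot y, switch x,y
def W(p,q):
    c,s=np.cos(p[2]),np.sin(p[2]);return np.array([p[0]+c*q[0]-s*q[1],p[1]+s*q[0]+c*q[1],q[2]])
def obs(p):
    r,ly,sx,sy,lx=p[3],p[4],p[5],p[6],p[7]
    return [('top',(120,136,40),T(100,33)),('top',(120,-136,40),T(580,122)),('scene',(120,-136,40),S(571,397)),
    ('top',(-120,136,16),T(38,440)),('top',(-120,-136,16),T(490,535)),('scene',(-120,136,16),S(27,222)),('scene',(-120,-136,16),S(195,575)),
    ('top',(lx-61.4,ly,147.5),T(135,327)),('scene',(lx-61.4,ly,147.5),S(127,88)),
    ('scene',(sx-17.5,sy,59.3),S(201,434)),('scene',(sx,sy,30),S(228,450)),('top',(sx,sy,30),T(423,436)),
    ('scene',(45-24.5,r+89,116),S(230,57)),('scene',(45+24.5,r+89,116),S(297,33)),('scene',(45-24.5,r-89,116),S(375,262)),('scene',(45+24.5,r-89,116),S(446,232)),
    ('top',(45+24.5,r+89,116),T(115,78)),('top',(45+24.5,r-89,116),T(452,142)),('top',(45-24.5,r+89,116),T(102,190)),]
f=lambda p:np.concatenate([proj(n,W(p,q))-u for n,q,u in obs(p)])
r=least_squares(f,[400,40,-.18,10,100,-60,-80,10],loss='soft_l1',x_scale=[10,10,.1,10,10,10,10,10])
p=r.x;print(p.round(3))
for (n,q,u),e in zip(obs(p),f(p).reshape(-1,2)):print(n,np.round(q),e.round(1))
for k,q in dict(plate=(45,p[3]+89,80),pivot=(p[7],p[4],66),grip=(p[7]-61.4,p[4],147.5),swtip=(p[5]-17.5,p[6],59),swbase=(p[5],p[6],29)).items():print(k,np.round(q,1),W(p,q).round(1))
E
```

```text
[ 5.27075e+02 -1.60300e+01 -2.03000e-01  3.22650e+01  9.00810e+01
 -7.36520e+01 -8.09620e+01  2.23600e+00]
top [120 136  40] [ 0. -3.]
top [ 120 -136   40] [ 0.3 -2.1]
scene [ 120 -136   40] [ 4.6 -1.3]
top [-120  136   16] [-4.5  0.1]
top [-120 -136   16] [2.8 1.3]
scene [-120  136   16] [-2.3 -2.6]
scene [-120 -136   16] [-0.3  3.3]
top [-59.  90. 148.] [ 0.  -0.6]
scene [-59.  90. 148.] [-0.3  0.3]
scene [-91. -81.  59.] [-0.3 -0.1]
scene [-74. -81.  30.] [0.3 0.1]
top [-74. -81.  30.] [0.1 0. ]
scene [ 20. 121. 116.] [-1.2 -0.7]
scene [ 70. 121. 116.] [-0.4 -0.2]
scene [ 20. -57. 116.] [-1.4  0.4]
scene [ 70. -57. 116.] [0.7 0.4]
top [ 70. 121. 116.] [ 0.5 -0.2]
top [ 70. -57. 116.] [1.2 0.3]
top [ 20. 121. 116.] [-0.4 -4.5]
plate [ 45.  121.3  80. ] [595.6  93.7  80. ]
pivot [ 2.2 90.1 66. ] [547.4  71.7  66. ]
grip [-59.2  90.1 147.5] [487.3  84.1 147.5]
swtip [-91.2 -81.   59. ] [421.5 -76.9  59. ]
swbase [-73.7 -81.   29. ] [438.6 -80.5  29. ]
```

```bash
cat > fit.py <<'E'
from h import *
def W(p,q):
    c,s=np.cos(p[2]),np.sin(p[2]);return np.array([p[0]+c*q[0]-s*q[1],p[1]+s*q[0]+c*q[1],q[2]])
def obs(p):
    r,ly,sx,sy,lx,xb,hw,xf,zf=p[3:12]
    return [('top',(xb,136,40),T(100,33)),('top',(xb,-136,40),T(580,122)),('scene',(xb,-136,40),S(571,397)),
    ('top',(xf,hw,zf),T(38,440)),('top',(xf,-hw,zf),T(490,535)),('scene',(xf,hw,zf),S(27,222)),('scene',(xf,-hw,zf),S(195,575)),
    ('top',(lx-61.4,ly,147.5),T(135,327)),('scene',(lx-61.4,ly,147.5),S(127,88)),
    ('scene',(sx-17.5,sy,59.3),S(201,434)),('scene',(sx,sy,30),S(228,450)),('top',(sx,sy,30),T(423,436)),
    ('scene',(45-24.5,r+89,116),S(230,57)),('scene',(45+24.5,r+89,116),S(297,33)),('scene',(45-24.5,r-89,116),S(375,262)),('scene',(45+24.5,r-89,116),S(446,232)),
    ('top',(45+24.5,r+89,116),T(115,78)),('top',(45+24.5,r-89,116),T(452,142))]
f=lambda p:np.concatenate([proj(n,W(p,q))-u for n,q,u in obs(p)])
r=least_squares(f,[520,-20,-.18,30,90,-70,-80,2,110,130,-115,16],loss='soft_l1',x_scale=10)
p=r.x;print(p.round(3))
for (n,q,u),e in zip(obs(p),f(p).reshape(-1,2)):print(n,np.round(q),e.round(1))
for k,q in dict(plate=(45,p[3]+89,80),pivot=(p[7],p[4],66),grip=(p[7]-61.4,p[4],147.5),swtip=(p[5]-17.5,p[6],59),swbase=(p[5],p[6],29)).items():print(k,np.round(q,1),W(p,q).round(1))
E
python3 fit.py
```

```text
[ 5.27915e+02 -1.68890e+01 -1.98000e-01  3.29410e+01  9.10310e+01
 -7.50210e+01 -7.99110e+01  1.66200e+00  1.10324e+02  1.28291e+02
 -1.18407e+02  1.45400e+01]
top [110. 136.  40.] [-0.6  0.1]
top [ 110. -136.   40.] [-0.1  0.7]
scene [ 110. -136.   40.] [1.1 0.3]
top [-118.  128.   15.] [-1.2  0.1]
top [-118. -128.   15.] [ 0.5 -0.3]
scene [-118.  128.   15.] [0.  0.5]
scene [-118. -128.   15.] [-0.2 -0.4]
top [-60.  91. 148.] [ 0.  -0.6]
scene [-60.  91. 148.] [-0.3  0.3]
scene [-93. -80.  59.] [-0.3 -0.1]
scene [-75. -80.  30.] [0.3 0.1]
top [-75. -80.  30.] [0. 0.]
scene [ 20. 122. 116.] [-1.  -0.8]
scene [ 70. 122. 116.] [-0.3 -0.4]
scene [ 20. -56. 116.] [-0.8  0.1]
scene [ 70. -56. 116.] [1.2 0.1]
top [ 70. 122. 116.] [ 0.4 -0.4]
top [ 70. -56. 116.] [ 1.1 -0.2]
plate [ 45.  121.9  80. ] [596.1  93.8  80. ]
pivot [ 1.7 91.  66. ] [547.5  72.   66. ]
grip [-59.7  91.  147.5] [487.3  84.1 147.5]
swtip [-92.5 -79.9  59. ] [421.5 -77.   59. ]
swbase [-75.  -79.9  29. ] [438.6 -80.4  29. ]
```

The fit is consistent: yaw is -11.3° and the push is about 38 mm. I'll shut the gripper and align the tool so that tool x = mixer x and tool y = -mixer y.

Request:
send_rows(targets=[0,0,8.5,0,0,0,-1,0,0,8.5,0,0,0,-1,0,0,8.4,0,0,0,-1,0,0,0,0,0,0,-1], newtons=20)

```text
time_s: 0.6
eef_pos: [127.7, -509.1, 231.0]
ee_rot: [-0.0, 0.995, -0.098, -0.0]
force: [-0.2, -0.1, 0.1]
grip_width: 0.14
grip_force: 0.0
```

```bash
cat > go.py <<'E'
import sys,numpy as np
from rig import monitor
from scipy.spatial.transform import Rotation as R
s=monitor.sense();q=np.array(s['ee_rot']);r=R.from_quat(q[[1,2,3,0]])
M=R.from_euler('z',-.198);o=np.array([527.9,-16.9,0])
tcp=np.array(s['eef_pos'])
print('t',round(s['time_s'],2),'mixer tcp',M.inv().apply(tcp-o).round(1),'F(mixer)',M.inv().apply(s['force']).round(1),'x-axis yaw err deg',np.degrees((M.inv()*r).as_rotvec()).round(2),'grip',round(float(s['grip_width']),2))
if len(sys.argv)>3:
    g=M.apply(np.array(sys.argv[1:4],float))+o
    print('tool units',(r.inv().apply(g-tcp)/60).round(3))
E
python3 go.py 45 165 225
```

```text
t 0.6 mixer tcp [-295.5 -561.3  231. ] F(mixer) [-0.1 -0.1  0.1] x-axis yaw err deg [-1.7996e+02 -1.6000e-01  1.0000e-02] grip 0.14
tool units [  5.697 -12.095   0.107]
```

Request:
send_rows(targets=[0,0,0,0.38,-0.8,0,-1,0,0,0,0.38,-0.8,0,-1,0,0,0,0.38,-0.8,0,-1,0,0,0,0.38,-0.8,0,-1,0,0,0,0.38,-0.8,0,-1])

```text
time_s: 1.23
eef_pos: [287.3, -294.8, 231.3]
ee_rot: [0.0, 0.995, -0.097, 0.0]
force: [0.2, -1.4, 0.9]
grip_width: -0.002
grip_force: 0.0
```

Request:
send_rows(targets=[0,0,0,0.38,-0.8,0,-1,0,0,0,0.38,-0.8,0,-1,0,0,0,0.38,-0.8,0,-1,0,0,0,0.38,-0.8,0,-1,0,0,0,0.38,-0.8,0,-1])

```text
time_s: 1.85
eef_pos: [446.3, -81.7, 231.3]
ee_rot: [0.0, 0.995, -0.097, 0.0]
force: [0.2, -0.9, 1.4]
grip_width: 0.003
grip_force: 0.0
```

Request:
send_rows(targets=[0,0,0,0.38,-0.8,0,-1,0,0,0,0.38,-0.8,0,-1,0,0,0,0.38,-0.8,0,-1,0,0,0,0.38,-0.8,0,-1,0,0,0,0,0,0,-1])

```text
time_s: 2.48
eef_pos: [573.3, 89.5, 230.2]
ee_rot: [-0.0, 0.995, -0.095, -0.001]
force: [-0.2, -0.2, -0.6]
grip_width: -0.002
grip_force: 0.0
```

```bash
python3 go.py 45 165 225
```

```text
t 2.48 mixer tcp [ 23.6 113.2 230.2] F(mixer) [-0.1 -0.2 -0.6] x-axis yaw err deg [-1.7999e+02 -6.5000e-01  1.0000e-01] grip -0.0
tool units [ 0.363 -0.86   0.087]
```

Request:
send_rows(targets=[0,0,0,0.36,-0.86,0.1,-1,0,0,0,0,0,0.8,-1,0,0,0,0,0,0.8,-1,0,0,0,0,0,0.8,-1,0,0,0,0,0,0,-1])

```text
time_s: 3.1
eef_pos: [601.8, 132.5, 78.5]
ee_rot: [0.001, 0.995, -0.098, -0.004]
force: [0.4, -0.5, 1.0]
grip_width: -0.003
grip_force: 0.0
```

```bash
python3 go.py 45 142 80; python3 - <<'E'
from rig import eyes
import cv2
for n in('scene','top'):
    c=eyes.capture(n)['img'][:,:,::-1]
    if n=='scene':a=cv2.resize(c[170:370,250:450],(560,560))
    else:b=cv2.resize(c[155:275,325:455],None,fx=4,fy=4)
cv2.imwrite('pics/a2.png',a);cv2.imwrite('pics/b2.png',b)
E
```

```text
t 3.1 mixer tcp [ 43.  161.   78.5] F(mixer) [ 0.5 -0.5  1. ] x-axis yaw err deg [ 1.799e+02  1.500e-01 -6.300e-01] grip -0.0
tool units [ 0.032  0.317 -0.025]
```

View pics/a2.png

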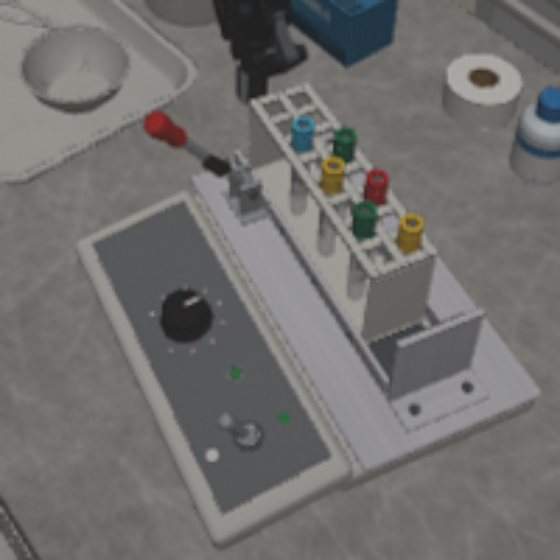

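The shut fingers are at (265,75), just beyond the rack's left end and clear of the lever. Pushing gently along +tool y.

Request:
send_rows(targets=[0,0,0,0.03,0.12,0,-1,0,0,0,0,0.12,0,-1,0,0,0,0,0.08,0,-1,0,0,0,0,0.08,0,-1,0,0,0,0,0.08,0,-1])

```text
time_s: 3.82
eef_pos: [600.1, 104.8, 81.6]
ee_rot: [-0.0, 0.995, -0.099, 0.0]
force: [1.0, 3.0, 1.7]
grip_width: -0.0
grip_force: 1.3
```

Request:
send_rows(targets=[0,0,0,0,0.08,0,-1,0,0,0,0,0.08,0,-1,0,0,0,0,0.08,0,-1,0,0,0,0,0.08,0,-1])

```text
time_s: 4.32
eef_pos: [596.3, 85.8, 81.5]
ee_rot: [-0.0, 0.995, -0.099, 0.0]
force: [1.2, 4.5, 3.3]
grip_width: 0.001
grip_force: 2.0
```

```bash
python3 go.py 45 98 80
```

```text
t 4.33 mixer tcp [ 46.9 114.2  81.5] F(mixer) [0.2 4.7 3.3] x-axis yaw err deg [-1.7999e+02 -5.0000e-02 -3.0000e-02] grip 0.0
tool units [-0.031  0.27   0.025]
```

Request:
send_rows(targets=[0,0,0,0,0.06,0,-1,0,0,0,0,0.06,0,-1,0,0,0,0,0.06,0,-1])

```text
time_s: 4.7
eef_pos: [594.1, 75.2, 81.3]
ee_rot: [-0.0, 0.995, -0.099, 0.0]
force: [1.4, 3.9, 3.7]
grip_width: 0.001
grip_force: 1.9
```

Request:
send_rows(targets=[0,0,0,0,0.03,0,-1,0,0,0,0,0.03,0,-1,0,0,0,0,0.03,0,-1])

```text
time_s: 5.08
eef_pos: [593.2, 70.6, 81.4]
ee_rot: [-0.001, 0.995, -0.099, 0.0]
force: [3.6, 12.1, 2.3]
grip_width: 0.003
grip_force: 6.4
```

```bash
python3 go.py 45 98 80
```

```text
t 5.08 mixer tcp [46.8 98.7 81.4] F(mixer) [ 1.1 12.6  2.3] x-axis yaw err deg [-1.7992e+02 -3.0000e-02 -3.0000e-02] grip 0.0
tool units [-0.03   0.011  0.023]
```

The force has risen to 12.6 N right at the predicted stop. I'll hold, back off and go up.

Request:
send_rows(targets=[0,0,0,0,0.02,0,-1,0,0,0,0,0,0,-1,0,0,0,0,0,0,-1])

```text
time_s: 5.45
eef_pos: [593.3, 70.7, 81.4]
ee_rot: [-0.001, 0.995, -0.098, 0.001]
force: [4.4, 13.7, 1.3]
grip_width: -0.001
grip_force: 6.8
```

Request:
send_rows(targets=[0,0,0,0,-0.3,0,-1,0,0,0,0,0,-0.8,-1,0,0,0,0,0,-0.8,-1,0,0,0,0,0,-0.8,-1,0,0,0,0,0,0,-1])

```text
time_s: 6.08
eef_pos: [597.5, 86.7, 228.7]
ee_rot: [0.0, 0.995, -0.099, 0.003]
force: [-0.1, 0.1, -1.0]
grip_width: -0.0
grip_force: 0.0
```

```bash
python3 go.py -100 91 225; python3 - <<'E'
from rig import eyes
import cv2
a=eyes.capture('scene')['img'][170:370,250:450,::-1];cv2.imwrite('pics/a3.png',cv2.resize(a,(600,600),interpolation=cv2.INTER_CUBIC))
E
```

```text
t 6.08 mixer tcp [ 47.8 115.3 228.7] F(mixer) [-0.2  0.1 -1. ] x-axis yaw err deg [1.8e+02 5.0e-02 5.5e-01] grip -0.0
tool units [-2.465  0.403  0.047]
```

View pics/a3.png

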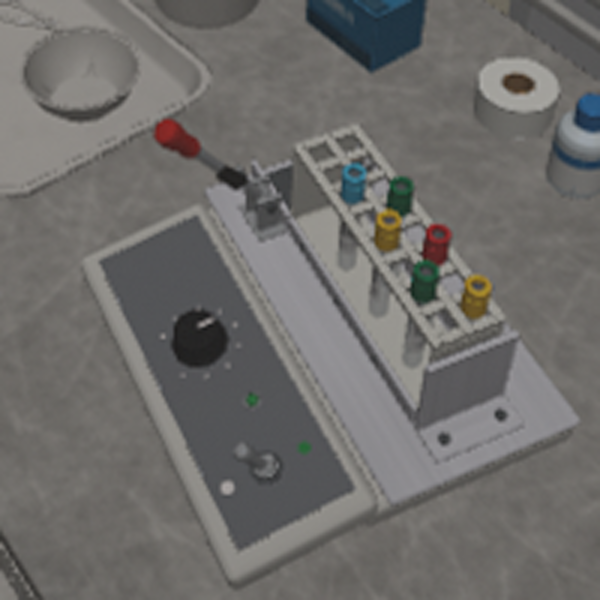

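The rack's right end touches the stop at (470,380) and the lever is still open. Moving to the robot side of the grip.

Request:
send_rows(targets=[0,0,0,-0.85,0.13,0,-1,0,0,0,-0.85,0.13,0,-1,0,0,0,-0.85,0.14,0,-1,0,0,0,0,0,0,-1])

```text
time_s: 6.62
eef_pos: [438.5, 93.5, 224.0]
ee_rot: [0.0, 0.995, -0.098, -0.002]
force: [0.3, -0.8, 0.6]
grip_width: -0.001
grip_force: 0.0
```

```bash
python3 go.py -105 91 143
```

```text
t 6.62 mixer tcp [-109.4   90.6  224. ] F(mixer) [ 0.5 -0.7  0.6] x-axis yaw err deg [ 1.7994e+02  1.0000e-01 -3.4000e-01] grip -0.0
tool units [ 0.078 -0.007  1.35 ]
```

Request:
send_rows(targets=[0,0,0,0,0,0.7,-1,0,0,0,0,0,0.65,-1,0,0,0,0.12,0,0,-1,0,0,0,0.12,0,0,-1,0,0,0,0.12,0,0,-1])

```text
time_s: 7.25
eef_pos: [464.3, 88.7, 145.5]
ee_rot: [-0.0, 0.995, -0.099, 0.001]
force: [0.5, 0.6, -0.4]
grip_width: -0.001
grip_force: 0.0
```

Request:
send_rows(targets=[0,0,0,0.12,0,0,-1,0,0,0,0.12,0,0,-1,0,0,0,0.12,0,0,-1,0,0,0,0.12,0,0,-1,0,0,0,0.12,0,0,-1])

```text
time_s: 7.88
eef_pos: [498.7, 81.7, 144.3]
ee_rot: [-0.0, 0.995, -0.099, 0.0]
force: [-0.9, 0.6, 0.6]
grip_width: 0.0
grip_force: 0.3
```

```bash
python3 go.py -15 91 143
```

```text
t 7.88 mixer tcp [-48.1  90.9 144.3] F(mixer) [-1.   0.5  0.6] x-axis yaw err deg [-1.8e+02 -4.0e-02 -1.0e-02] grip 0.0
tool units [ 0.551 -0.002  0.021]
```

The force is -1 N, so the fingers are in contact and pushing the lever up.

Request:
send_rows(targets=[0,0,0,0.13,0,0,-1,0,0,0,0.13,0,0,-1,0,0,0,0.13,0,0,-1,0,0,0,0.12,0,0,-1,0,0,0,0.06,0,0,-1])

```text
time_s: 8.5
eef_pos: [532.1, 74.9, 144.2]
ee_rot: [-0.0, 0.995, -0.099, 0.0]
force: [-0.6, -1.3, 0.4]
grip_width: -0.001
grip_force: 0.0
```

Request:
send_rows(targets=[0,0,0,0.08,0,0,-1,0,0,0,0.06,0,0,-1,0,0,0,0,0,0,-1])

```text
time_s: 8.88
eef_pos: [540.0, 73.4, 144.3]
ee_rot: [-0.0, 0.995, -0.099, 0.0]
force: [0.4, 1.0, 0.4]
grip_width: -0.005
grip_force: 0.0
```

```bash
python3 go.py -115 91 225; python3 - <<'E'
from rig import eyes
import cv2
a=eyes.capture('scene')['img'][170:370,250:450,::-1];cv2.imwrite('pics/a4.png',cv2.resize(a,(600,600),interpolation=cv2.INTER_CUBIC))
E
```

```text
t 8.88 mixer tcp [ -5.9  90.9 144.3] F(mixer) [0.2 1.1 0.4] x-axis yaw err deg [-1.8e+02 -4.0e-02 -1.0e-02] grip -0.01
tool units [-1.819 -0.002 -1.346]
```

View pics/a4.png

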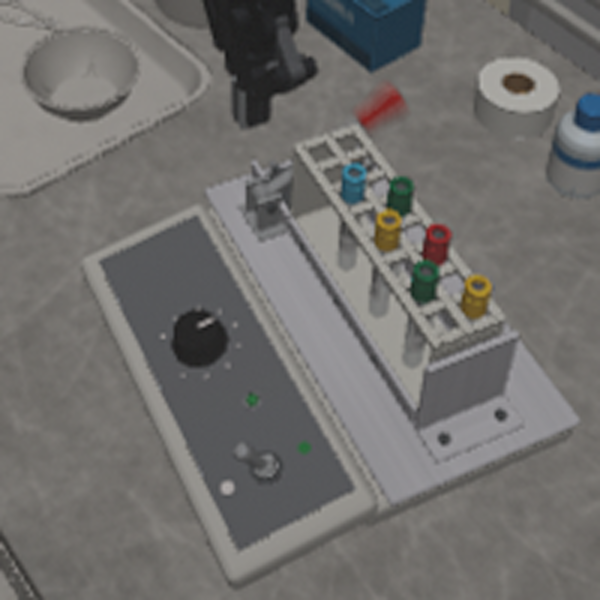

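The red grip at (380,105) is blurred as the lever snaps over and down past the rack. I'll retract to in front of the switch, staying high, then check the lever.

Request:
send_rows(targets=[0,0,0,-0.5,0,-0.5,-1,0,0,0,-0.5,0.5,-0.5,-1,0,0,0,-0.5,0.8,0,-1,0,0,0,-0.48,0.8,0,-1,0,0,0,0,0.75,0,-1])

```text
time_s: 9.55
eef_pos: [388.2, -71.5, 204.7]
ee_rot: [0.0, 0.995, -0.098, 0.0]
force: [0.5, 0.1, 0.5]
grip_width: 0.001
grip_force: 0.0
```

Request:
send_rows(targets=[0,0,0,0,0,0,-1])

```text
time_s: 9.68
eef_pos: [389.3, -72.9, 204.6]
ee_rot: [0.0, 0.995, -0.101, 0.0]
force: [0.3, 0.4, -0.0]
grip_width: 0.007
grip_force: 0.0
```

```bash
python3 go.py -125 -80 49; python3 - <<'E'
from rig import eyes
import cv2
a=eyes.capture('scene')['img'][170:370,250:450,::-1]
b=eyes.capture('top')['img'][155:275,325:455,::-1]
z=lambda i,w,h:cv2.resize(i,(w,h),interpolation=cv2.INTER_CUBIC)
cv2.imwrite('pics/a5.png',cv2.hconcat([z(a,400,400),z(b,400,400)]))
E
```

```text
t 9.68 mixer tcp [-124.9  -82.1  204.6] F(mixer) [ 0.2  0.5 -0. ] x-axis yaw err deg [ 1.7997e+02 -3.2000e-01  7.0000e-02] grip 0.01
tool units [-0.004 -0.037  2.593]
```

View pics/a5.png

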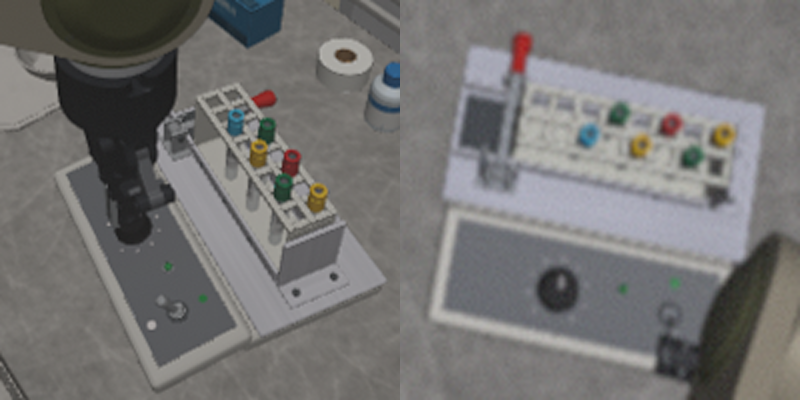

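The lever lies across the mouth behind the rack, from (497,170) to (520,50) in the top view. Descending in front of the switch.

Request:
send_rows(targets=[0,0,0,0,-0.03,0.8,-1,0,0,0,0,0,0.8,-1,0,0,0,0,0,0.7,-1,0,0,0,0,0,0.28,-1,0,0,0,0,0,0,-1])

```text
time_s: 10.4
eef_pos: [389.8, -68.0, 48.7]
ee_rot: [-0.001, 0.995, -0.098, -0.001]
force: [1.1, 0.7, 0.1]
grip_width: -0.002
grip_force: 0.0
```

```bash
python3 go.py -90 -80 49
```

```text
t 10.4 mixer tcp [-125.3  -77.2   48.7] F(mixer) [0.9 0.9 0.1] x-axis yaw err deg [-179.95   -0.19    0.23] grip -0.0
tool units [ 0.588  0.047 -0.006]
```

Request:
send_rows(targets=[0,0,0,0.15,0.03,0,-1,0,0,0,0.15,0,0,-1,0,0,0,0.1,0,0,-1,0,0,0,0.1,0,0,-1,0,0,0,0.08,0,0,-1])

```text
time_s: 11.02
eef_pos: [424.5, -77.9, 49.6]
ee_rot: [0.0, 0.995, -0.099, 0.0]
force: [0.3, -0.2, 0.3]
grip_width: 0.004
grip_force: 0.0
```

Request:
send_rows(targets=[0,0,0,0.03,0,0,-1,0,0,0,0,0,0,-1])

```text
time_s: 11.28
eef_pos: [425.7, -78.1, 49.5]
ee_rot: [-0.0, 0.995, -0.099, -0.0]
force: [0.4, 0.8, 0.4]
grip_width: -0.004
grip_force: 0.0
```

```bash
python3 go.py -130 -80 49; python3 - <<'E'
from rig import eyes
import cv2
a=eyes.capture('scene')['img'][290:370,310:410,::-1]
cv2.imwrite('pics/a6.png',cv2.resize(a,(600,480),interpolation=cv2.INTER_CUBIC))
E
```

```text
t 11.28 mixer tcp [-88.1 -80.1  49.5] F(mixer) [0.3 0.9 0.4] x-axis yaw err deg [-1.8e+02 -5.0e-02  1.0e-02] grip -0.0
tool units [-0.698 -0.002  0.008]
```

View pics/a6.png

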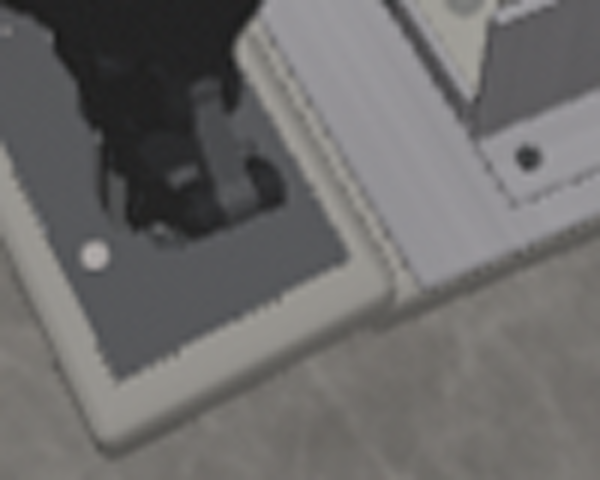

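The gripper hides the switch, with its ring near (165,235), and the force is back to zero. I'll retract to -x and up, then take the last look.

Request:
send_rows(targets=[0,0,0,-0.6,0,0,-1,0,0,0,-0.2,0,-0.8,-1,0,0,0,0,0.3,-0.9,-1,0,0,0,0,0.8,-0.9,-1,0,0,0,0,0.9,0,-1])

```text
time_s: 11.95
eef_pos: [357.1, -181.7, 201.5]
ee_rot: [0.002, 0.995, -0.098, 0.003]
force: [0.6, -0.3, -0.8]
grip_width: -0.001
grip_force: 0.0
```

Request:
send_rows(targets=[0,0,0,0,0.9,0,-1,0,0,0,0,0.9,0,-1,0,0,0,0,0,0,-1,0,0,0,0,0,0,-1])

```text
time_s: 12.45
eef_pos: [335.1, -285.4, 198.0]
ee_rot: [-0.0, 0.995, -0.099, -0.0]
force: [-0.4, 0.1, -0.2]
grip_width: -0.0
grip_force: 0.0
```

```bash
python3 go.py; python3 - <<'E'
from rig import eyes
import cv2
a=eyes.capture('scene')['img'][:,:,::-1];b=eyes.capture('top')['img'][155:275,325:455,::-1]
z=lambda i,w,h:cv2.resize(i,(w,h),interpolation=cv2.INTER_CUBIC)
cv2.imwrite('pics/a7.png',cv2.vconcat([cv2.hconcat([z(a[290:350,310:370],300,300),z(a[170:370,250:450],300,300)]),z(b,600,300)]))
E
```

```text
t 12.45 mixer tcp [-136.3 -301.1  198. ] F(mixer) [-0.4  0.  -0.2] x-axis yaw err deg [-1.7996e+02 -2.0000e-02  4.0000e-02] grip -0.0
```

View pics/a7.png

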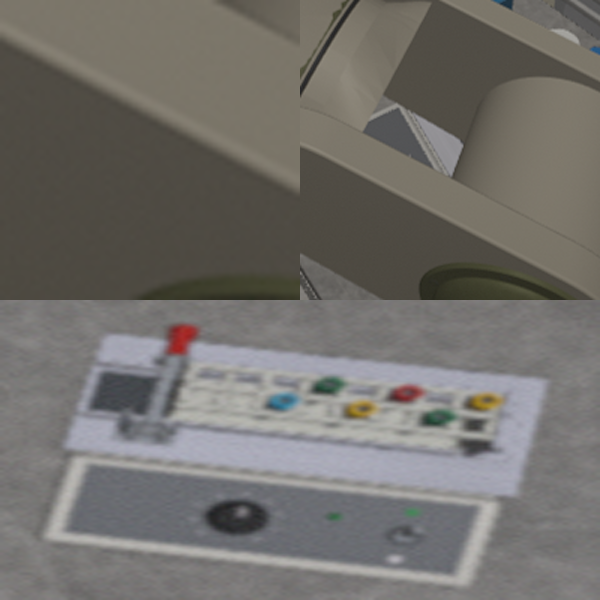

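The arm blocks the scene camera. In the top view the lever and rack are fine and the switch is unclear. I'll move back to the start area and check the switch numerically.

Request:
send_rows(targets=[0,0,0,-0.5,0.8,-0.1,-1,0,0,0,-0.5,0.8,-0.1,-1,0,0,0,-0.5,0.8,-0.1,-1,0,0,0,-0.5,0.8,-0.1,-1,0,0,0,-0.5,0.8,-0.1,-1])

```text
time_s: 13.18
eef_pos: [140.5, -492.3, 228.7]
ee_rot: [0.0, 0.995, -0.098, 0.0]
force: [0.7, -0.5, 0.1]
grip_width: -0.002
grip_force: 0.0
```

Request:
send_rows(targets=[0,0,0,0,0,0,-1,0,0,0,0,0,0,-1])

```text
time_s: 13.42
eef_pos: [141.9, -491.0, 228.1]
ee_rot: [-0.0, 0.995, -0.098, 0.0]
force: [0.3, 0.5, -0.2]
grip_width: 0.001
grip_force: 0.0
```

```bash
cat > sw.py <<'E'
from h import *
from rig import eyes
import cv2
M=np.array([[np.cos(.198),np.sin(.198)],[-np.sin(.198),np.cos(.198)]])
def W(x,y,z):return np.r_[M@[x,y]+[527.9,-16.9],z]
for n in('scene','top'):
    c=eyes.capture(n);g=[cv2.cvtColor(i,cv2.COLOR_RGB2GRAY).astype(int) for i in(C[n]['img'],c['img'])]
    off,on,b=[proj(n,W(x,-80,z)) for x,z in((-92.5,59.3),(-69,63.5),(-75,29))]
    print(n,'off',off.round(1),'on',on.round(1),'base',b.round(1))
    u,v=((off+on)/2).round().astype(int)
    print('origin',u-9,v-7)
    for k in g:print(k[v-7:v+8,u-9:u+10])
E
python3 sw.py
```

```text
scene off [330.4 321.1] on [342.5 314.8] base [339.1 326.4]
origin 327 311
[[ 94  94  95  94  95  95  94  94  95  95  95  95  95  96  95  95  95  95
   95]
 [ 95  95  94  94  94  94  95  95  95  95  95  95  94  96  95  95  94  94
   95]
 [ 95  95  94  94  95  95  94  95  95  95  95  95  95  96  94  94  94  95
   95]
 [ 94  93  95  94  94  95  95  95  94  95  95  94  95  94  95  95  94  95
   95]
 [ 94  94  95  94  94  95  94  94  94  95  95  95  96  95  94  94  95  95
   95]
 [ 94  95  94  94  94  94  95  94  95  95  95  95  94  94  95  95  95  95
   94]
 [ 93  95  97 108 101  91  94  94  95  95  93  95  95  95  94  95  94  94
   96]
 [ 92  97 114 128 120  95  92  92  95  94  94  94  95  94  95  95  95  94
   95]
 [ 94 107 128 133 134 112  91  85  92  96  95  95  93  95  95  94  95  95
   95]
 [ 98 112 127 135 136 116  95  85  88  89  85  82  85  86  91  94  95  95
   94]
 [ 91  95 121 129 125 104  93  86  83  82  91 100 110 101  75  85  94  95
   94]
 [ 90  84  99 106  97  91  86  84  87  89 110 130 141 131  88  71  86  96
   95]
 [ 94  91  84  82  79  76  76  80  84  86  88 104 125
[... 3211 characters left out ...]
  92  90  93 101 104 108 110 108 113 111 111
  109]
 [110 112 100  91 105 123 126 116 108  93  96 107 110 111 108 107 110 105
  112]
 [110 110 105  95  93 109 113 114 106  98 104 106 107 109 114 109 109 109
  109]
 [106 107 107 102  97  98 100 100  99 100 107 107 109 114 109 113 108 108
  111]
 [109 108 112 109 102 103 103 101 105 105 108 113 106 108 107 109 112 107
  113]
 [112 106 108 108 107 107 109 105 109 110 111 109 108 110 108 110 111 107
  112]
 [109 111 109 108 110 107 109 105 108 105 110 109 109 112 107 107 106 111
  110]
 [110 105 110 118 122 120 108 106 108 107 108 111 109 111 107 109 110 107
  123]
 [106 110 119 136 151 146 123 112 108 109 111 109 109 112 110 109 113 107
  124]]
```

The bright bat end has moved from (330,320) to (341,314) in the scene view. That matches the predicted "on" position of (342.5,314.8), so I'll hand in the job.

```bash
python3 -c "
from rig import job
print(job.finish_job())"
```

```text
the job is handed in; nothing more can be done
None
```

I handed the job in at about 13.5 s, with the rack home against the stop, the lever down across the channel mouth behind it and the switch on; I confirmed all three from the cameras, but no verdict came back.

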